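# Flip the status paddle of the checked breath tester

## Task

One of the two cradles on this calibration bench holds a breath tester, and its check is done: with the fingertips, push the status paddle in front of that cradle right over its pivot (the thumb tab on its shaft helps to start it) until it lies flat on its other rest and shows the tick instead of the ring. Only push: take neither paddle nor tab between the fingers, and leave the paddle of the empty cradle and the tester, jar and mouthpiece where they are.

Things in the scene. Friction and masses are not known exactly. Their poses are not given: they have to be found in the camera images.
- station_full: Station whose cradle holds the tester: grey plate 230 x 230 x 12 mm on the bench, origin under its middle. On its -x (robot's) half stands a flip-over status paddle on a level pivot; on its +x half an aluminium tray (cradle) 60 x 222 mm, top 32 mm above the bench
- pivot_full (a point): Middle of this paddle's pivot line, 72 mm above the bench, fixed. x: along the pivot line, towards the cradle; z up; y: level, to the side where the blade lies at the start (it must end on the -y side). Bearing posts 10 (x) by 20 mm (y) at x = -38 and +36 mm, tops 6 mm above the pivot line; rest pins at y = +70 and -70 mm, tops 2.5 mm below it
- flag_full (a joint): Paddle angle: 0 = flat on its first rest, ring face up; 1.57 = blade upright; 3.14 = flat on the other rest, tick face up (stops at both ends). Starts between 0 and 0.25. Stiff friction hinge (about 0.05 N m, 1 N at the blade's end): it stays at any angle where it is left and does not fall by itself
- blade_full (a point): Centre of the paddle's white blade: plate 56 mm wide (x, along the pivot line), 5 mm thick (z), reaching from 4 to 82 mm from the pivot line (y: from pivot to free end); this point is 45 mm from the pivot line. Black ring on its +z face, black tick on its -z face. Turns with the paddle
- tab_full (a point): Thumb tab of the paddle: white plate 22 mm wide (x), 5 mm thick (y), square to the blade on the same shaft, 60 mm from the blade's middle towards the robot, outside the post. Upright at the start, down when flipped. Ends 44 mm from the pivot line; this point is 26 mm from it. Pushing its top level to the pivot's -y side raises the blade
- station_empty: The second, identical station, whose cradle is empty, same origin and axes
- pivot_empty (a point): The same point, with the same axes, of the second, identical station, whose cradle is empty. Its paddle is to be left alone
- flag_empty (a joint): Angle of the paddle at the empty cradle, same meaning; starts between 0 and 0.25 and must stay as it is
- blade_empty (a point): Centre of the blade of the paddle at the empty cradle, same shape and axes
- tab_empty (a point): Point on the thumb tab of the paddle at the empty cradle, same shape and axes
- tester: Breath tester lying loose in the cradle of the station to work on: black and red hand-held body 46 x 200 x 34 mm, long along its y, origin under its middle, 16 mm above the bench (so its top is 50 mm up)
- jar: Lidded jar, 48 mm across and 85 mm high, standing on the bench between the stations, nearer to the robot, origin under its middle. Bystander
- mouthpiece: White stepped mouthpiece, 28 mm across at the foot and 55 mm high, standing between the two stations, origin under its middle. Bystander
Mind the look-alikes: they are no part of the job. Of the things that look like the tester, the middle-sized one is meant.

How it is judged:
By the outcome, as a careful person would: the job done as asked, in the order asked, and still so for the second after the job is handed in, with the robot touching nothing.
It also fails if it takes over 45 s, if anything falls off the work surface, if the arm or the gripper's body presses on something with over 40 N, if the wrist force passes 120 N, or if a joint passes its speed limit or range.

## Robot

A 6-joint arm with a two-finger parallel gripper is mounted at the origin on the work surface. World frame = base frame: x ahead of the robot, y to its left, z up, the work surface at z = 0. Lengths are in m, angles in rad, forces in N, time in s.
With the tool pointing down it reaches from about 0.275 to 0.725 m from the base axis. Payload 5.6 kg.
Tool frame: the origin (TCP) lies at the centre of the arm's flange, where the gripper is bolted on; the fingertips stand 173 mm ahead of it and the grasp point (between the pads) lies 155 mm ahead of it; y points along the fingers, x is the direction in which the jaws open and shut, and the axes are right-handed (so a half turn about y gives the same grasp; the last joint's range is limited). The gripper opens to 85 mm and grips with 20 to 120 N. Pads are 22 mm wide; open, the fingers measure 114 mm over their backs; the gripper's body (76 mm by 85 mm) begins 54 mm behind the grasp point. The pads swing forward as they close: fully open they stand 13 mm farther back than shut.
Start: joints at [1.528, 0.255, 0.108, 0, -1.424, -0.285], TCP at [0.177, 0.521, 0.405] pointing down, gripper open.
Joint ranges: [-2.95, 2.95], [-1.21, 1.97], [-1.09, 1.5], [-2.87, 1.71], [-2.94, -0.07], [-3.05, 3.05]. Speed limits (rad/s): [2.57, 2.57, 3.14, 3.14, 3.14, 3.14].

## Interface

Orientations are given as a unit quaternion [w, x, y, z].
In Python, from plant import sense, optics, finish_job gives the robot as it stands. The module is installed in compiled form; this text tells all that it offers.
- The arm moves only by the tool drive_tool, never from a script. Its argument "motion" is a list of rows, each an object of numbers: "x", "y", "z": the shift along the tool's x, y, z in mm; "roll": the turn about the tool's y in degrees. A call has 1 to 5 rows; each row is the pose to reach, as a shift and turn from the pose commanded when the call began, along the tool's axes at that moment; what a row does not reach only later rows make up. A row lasts 1/8 s, in which the tool goes at most 62.5 mm and 10.7 degrees, less where a joint would pass 70% of its speed; a pose out of reach is approached as far as the arm can. A call with a gripper value outside its range is refused whole. "jaw" is the closure, from 0 (fully open) to 1 (shut), set as the call begins (left out, the last holds). The fingers move at their own pace and stop on an object; "newtons" is the grip in N (left out, the last holds). Time passes only in rows, so rows that repeat a pose let the fingers close. It gives the time, the measured TCP pose, the force and the opening at its end, in the units of the state.
- sense(): the state, without advancing time (a new reading comes with each control period).
- optics.snapshot(name): name is "scene" or "side" or "wrist"; returns the picture (384x512x3 uint8, red, green, blue); there is no depth.
- optics.calibration(name): a dict with "vertical_fov" (degrees; the focal length in pixels is half the picture's height over the tangent of half this angle, whatever the lens; pixels are square), "cx", "cy" (the principal point, pixels), "T" (4x4, takes a point from camera to world coordinates); the wrist camera has in their place "mount" (4x4, takes a point from camera to tool coordinates, whose origin is the TCP and whose axes are the tool frame's). Camera axes: x right, y down, z forward; pixel columns grow to the right and rows downward; lengths in m; the calibration is good to about 2 mm. A picture is of the moment at which its call begins: read the wrist's pose just before it. calibration takes no time and is no camera call.
- finish_job(): hands the job in, once; it reports no verdict.
The state is a dict: "time_s": time; "joint_positions": joint angles; "qd": joint speeds; "joint_torque": joint torques, N m; "position": TCP position; "tcp_rot": TCP orientation; "ft_force": force on the tool from outside, world axes, zero at the start; "torque": the same for the moment, N m; "opening": finger opening in m.
Only numpy, scipy, OpenCV 4.12 (cv2) and the standard library are available. Lean on these libraries where they do the work, as an engineer would, in place of code of your own. Each camera call takes 0.05 s, during which the arm holds its last target. There are 200 camera calls.

## Working session

There is one attempt and no reset: what is moved stays moved. The work goes in short steps, Python scripts to look and compute and a tool call to move; the robot and the scene stay as the last step left them, time stands still between calls to the robot, and variables do not carry over. Pictures are saved under pics/ and viewed, about 8 in all and at most 12, crops included, and the job is handed in when it is done.

Besides the shell and the picture viewer there is one more tool, called after "Emit:" in YAML: its name, and indented under it one key for each argument. drive_tool: Moves the arm, as the interface text tells. Its arguments: {"type":"object","properties":{"motion":{"type":"array"},"jaw":{"type":"number"},"newtons":{"type":"number"}},"required":["motion"]}

```bash
mkdir -p pics
python3 - <<'E'
from plant import sense, optics
import cv2,numpy as np
s=sense();print(s)
for n in("scene","side"):
    im=optics.snapshot(n);cv2.imwrite(f"pics/{n}0.png",im[:,:,::-1])
    print(n,optics.calibration(n))
print(optics.calibration("wrist"))
a=cv2.imread("pics/scene0.png");b=cv2.imread("pics/side0.png")
E
```

```text
{'time_s': 0.0, 'joint_positions': array([ 1.52758043e+00,  2.55741763e-01,  1.07032103e-01, -5.25102175e-04,
       -1.42392924e+00, -2.84620364e-01]), 'qd': array([ 0.00058468,  0.00033544,  0.00097166, -0.00257226,  0.00052005,
        0.00016248]), 'joint_torque': array([-3.91909334e-04, -3.86628520e+01,  2.37940997e+01,  5.36517173e+00,
       -6.24869659e-03,  5.43050234e-06]), 'position': array([0.17695732, 0.52057565, 0.40380149]), 'tcp_rot': array([-0.41113643,  0.41222915, -0.57450643,  0.57530541]), 'ft_force': array([ 0.06531134,  0.27871859, -0.40783981]), 'torque': array([0.0187003 , 0.01280852, 0.01674096]), 'opening': 0.0855161507713627}
scene {'vertical_fov': 52.14510879195338, 'cx': 257.7280522456566, 'cy': 188.8178830759827, 'T': array([[ 0.46821586,  0.673001  , -0.57257625,  1.03658996],
       [ 0.88361205, -0.35521292,  0.30504675, -0.27390701],
       [ 0.00191029, -0.648763  , -0.76098812,  0.73750738],
       [ 0.        ,  0.        ,  0.        ,  1.        ]])}
side {'vertical_fov': 47.410613806845795, 'cx': 260.52143577840025, 'cy': 190.7827391204045, 'T': array([[ 0.98584544, -0.07572141,  0.1495829 ,  0.37500054],
       [-0.16743138, -0.49089616,  0.85497818, -0.98735983],
       [ 0.00868951, -0.86792121, -0.49662588,  0.66753233],
       [ 0.        ,  0.        ,  0.        ,  1.        ]])}
{'vertical_fov': 61.535635862320945, 'cx': 257.8293944074939, 'cy': 191.15484706257132, 'mount': array([[ 9.99999478e-01, -6.50657043e-04,  7.87201967e-04,
        -9.00701705e-04],
       [-9.47789157e-04, -3.04110152e-01,  9.52636404e-01,
         3.16463482e-02],
       [-3.80443476e-04, -9.52636653e-01, -3.04110610e-01,
         7.77765571e-02],
       [ 0.00000000e+00,  0.00000000e+00,  0.00000000e+00,
         1.00000000e+00]])}
```

View pics/scene0.png

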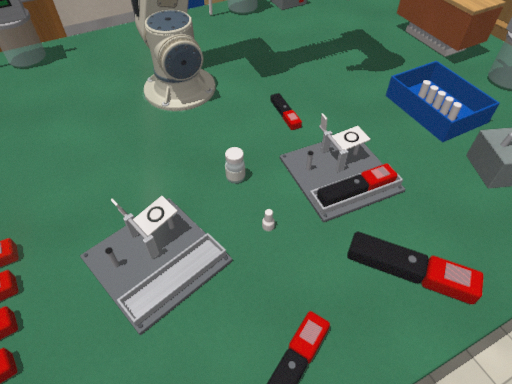

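View pics/side0.png

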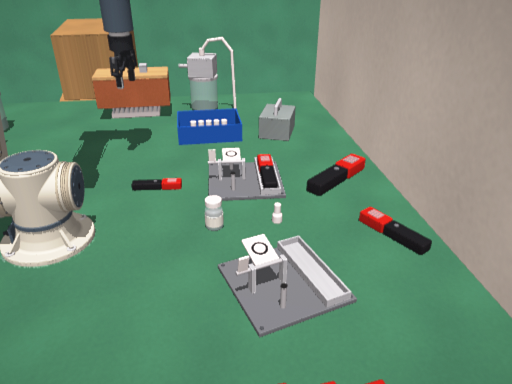

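The scene view shows:
- Tester candidates: in the cradle at (357,185); small one at (286,111); large one at (415,267); another at (300,350); red ends at the left edge at (5,250–365).
- Chosen: the one in the cradle at (357,185), side view (267,170). It is middle-sized and lies in a tray.
- Its paddle's blade is at (350,138) and its tab at (324,122).

Next is a close crop to check this choice.

Run:
```python
import cv2,numpy as np
a=cv2.imread("pics/scene0.png")[100:220,275:410];b=cv2.imread("pics/side0.png")[140:205,195:295]
A=cv2.resize(a,None,fx=4.4,fy=4.4,interpolation=cv2.INTER_CUBIC)[:, :]
cv2.imwrite("pics/crA.png",A)
cv2.imwrite("pics/crB.png",cv2.resize(b,None,fx=7,fy=7,interpolation=cv2.INTER_CUBIC))
```

```text
(no output)
```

View pics/crA.png

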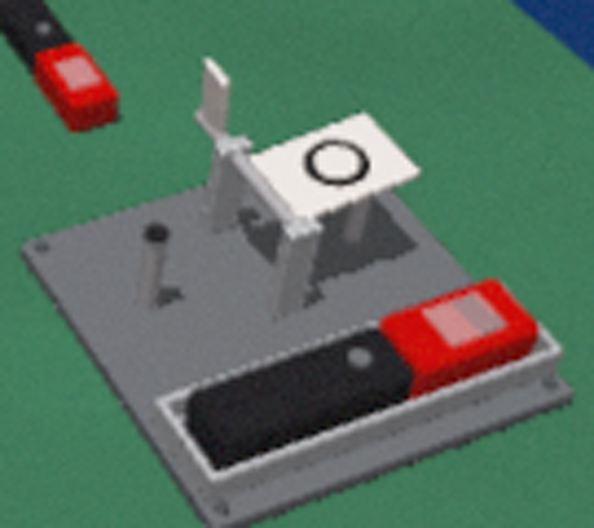

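View pics/crB.png

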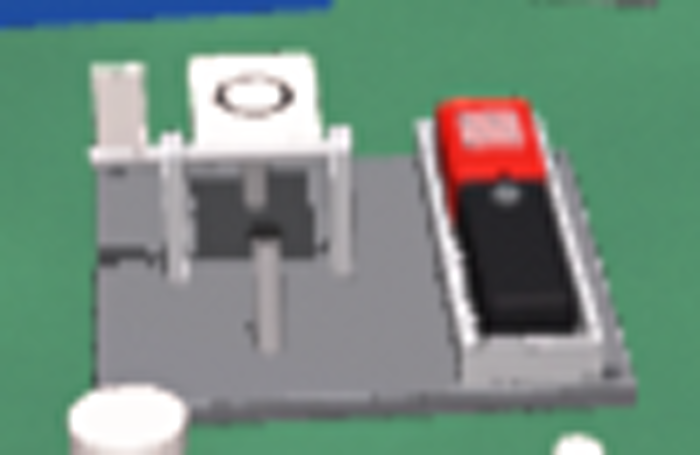

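```bash
cat > h.py <<'E'
import numpy as np
from plant import sense,optics
from scipy.spatial.transform import Rotation as R
def ray(n,u,v):
    c=optics.calibration(n);f=192/np.tan(np.radians(c["vertical_fov"]/2))
    T=c["T"];d=T[:3,:3]@np.array([(u-c["cx"])/f,(v-c["cy"])/f,1]);return T[:3,3],d/np.linalg.norm(d)
def plane(n,u,v,z):
    o,d=ray(n,u,v);return o+d*(z-o[2])/d[2]
def tri(p,q):
    a,b=ray("scene",*p);c,d=ray("side",*q)
    s=np.linalg.lstsq(np.c_[b,-d],c-a,rcond=None)[0];P,Q=a+b*s[0],c+d*s[1]
    return (P+Q)/2,np.linalg.norm(P-Q)
E
python3 - <<'E'
from h import *
np.set_printoptions(precision=4,suppress=True)
A=lambda u,v:((u-2.2)/4.4+275.5,(v-2.2)/4.4+100.5)
B=lambda u,v:((u-3.5)/7+195.5,(v-3.5)/7+140.5)
for k,p,q,z in [("post1",(232,146),(174,137),.078),("post2",(300,229),(342,132),.078),("pin-",(155,233),(266,229),.0695),
 ("tabtop",(215,68),(118,66),.115),("bladefarL",(365,115),(190,60),.08),("bladefarR",(418,175),(314,57),.08)]:
    p,q=A(*p),B(*q);print(k,*tri(p,q),"planes",plane("scene",*p,z)[:2],plane("side",*q,z)[:2])
c=[plane("scene",*A(*x),.012) for x in [(25,248),(213,520),(570,393)]]
d=[plane("side",*B(*x),.012) for x in [(97,405),(635,385),(560,150)]]
print(c,d,(c[0]+c[2])/2)
s=sense();print(R.from_quat(np.roll(s['tcp_rot'],-1)).as_matrix())
# jar
print("jar",plane("scene",234,155,.085), "mouth",plane("scene",268,212,.055))
E
```

```text
post1 [0.4608 0.2314 0.0803] 0.0022844793474590896 planes [0.4601 0.2321] [0.4607 0.2386]
post2 [0.5345 0.2254 0.0805] 0.001984361628707143 planes [0.5336 0.2263] [0.5348 0.2325]
pin- [0.4925 0.16   0.0699] 0.0002913620359854643 planes [0.4924 0.1601] [0.4925 0.161 ]
tabtop [0.437  0.2298 0.1182] 0.0007524383824472445 planes [0.4334 0.2328] [0.4375 0.2361]
bladefarL [0.4751 0.3146 0.08  ] 0.0007576811316399962 planes [0.4756 0.3141] [0.475  0.3153]
bladefarR [0.5319 0.3077 0.0813] 0.0003431733729170551 planes [0.5307 0.309 ] [0.5323 0.3102]
[array([0.4202, 0.1222, 0.012 ]), array([0.6387, 0.1084, 0.012 ]), array([0.6586, 0.3316, 0.012 ])] [array([0.4158, 0.1231, 0.012 ]), array([0.6422, 0.1049, 0.012 ]), array([0.6553, 0.333 , 0.012 ])] [0.5394 0.2269 0.012 ]
[[-0.3221 -0.0004  0.9467]
 [-0.9467 -0.0016 -0.3221]
 [ 0.0017 -1.      0.0001]]
jar [ 0.4269 -0.0128  0.085 ] mouth [ 0.5921 -0.0116  0.055 ]
```

The crop confirms it: the tester lies in the tray, the blade is nearly flat on its +y side, and the tab is upright. The pivot is at about (0.498, 0.230, 0.072), with its x axis at a yaw of about -4.6°. First I shut the jaws and align the tool (tool x becomes the pivot's -y).

Emit:
drive_tool:
  motion:
    - {"roll": -7.1}
    - {"roll": -14.2}
    - {"roll": -14.2}
    - {"roll": -14.2}
  jaw: 1
  newtons: 30

```text
validation failed for argument at $.mo...
```

Emit:
drive_tool:
  motion:
    - {"x": 0, "y": 0, "z": 0, "roll": -7}
    - {"x": 0, "y": 0, "z": 0, "roll": -14}
    - {"x": 0, "y": 0, "z": 0, "roll": -14}
    - {"x": 0, "y": 0, "z": 0, "roll": -14}
  jaw: 1
  newtons: 30

```text
time_s: 0.6
position: [0.177, 0.5207, 0.4044]
tcp_rot: [-0.478, 0.478, -0.521, 0.521]
ft_force: [0.2, 0.1, 0.4]
opening: 0.0125
```

Emit:
drive_tool:
  motion:
    - {"x": 32, "y": 0, "z": 41, "roll": 0}
    - {"x": 64, "y": 0, "z": 82, "roll": 0}
    - {"x": 96, "y": 0, "z": 123, "roll": 0}
    - {"x": 128, "y": 0, "z": 164, "roll": 0}
    - {"x": 160, "y": 0, "z": 204, "roll": 0}

```text
time_s: 1.23
position: [0.368, 0.3429, 0.4048]
tcp_rot: [0.478, -0.478, 0.521, -0.521]
ft_force: [1.2, 0.5, 0.1]
opening: -0.0002
```

Emit:
drive_tool:
  motion:
    - {"x": 30, "y": 0, "z": 38, "roll": 0}
    - {"x": 60, "y": 0, "z": 76, "roll": 0}
    - {"x": 60, "y": 45, "z": 76, "roll": 0}
    - {"x": 60, "y": 90, "z": 76, "roll": 0}
    - {"x": 60, "y": 90, "z": 76, "roll": 0}

```text
time_s: 1.85
position: [0.4369, 0.2772, 0.3117]
tcp_rot: [-0.475, 0.481, -0.521, 0.521]
ft_force: [0.3, -0.4, 0.6]
opening: 0.0002
```

```bash
cat > look.py <<'E'
import sys,cv2
from h import *
s=sense();Rm=R.from_quat(np.roll(s['tcp_rot'],-1)).as_matrix()
tip=s['position']+Rm[:,1]*.173;d=tip-np.array([.498,.2296,.072])
print("tip",tip.round(4),"pivot coords mm",(1000*np.array([d[0]*.9967-d[1]*.08,d[0]*.08+d[1]*.9967,d[2]])).round(1),"F",s['ft_force'].round(1),s['opening'],s['time_s'])
a=cv2.resize(cv2.cvtColor(optics.snapshot("scene"),4)[40:220,270:420],None,fx=2.6,fy=2.6)
b=cv2.resize(cv2.cvtColor(optics.snapshot("side"),4)[60:205,185:300],None,fx=3.2,fy=3.2)
h=max(len(a),len(b));p=lambda i:np.pad(i,((0,h-len(i)),(0,0),(0,0)))
cv2.imwrite(f"pics/{sys.argv[1]}.png",np.hstack([p(a),p(b)]))
E
python3 look.py v1
```

```text
tip [0.4359 0.2762 0.1387] pivot coords mm [-65.6  41.5  66.7] F [ 0.3 -0.4  0.6] 0.00018105677382072416 1.85
```

View pics/v1.png

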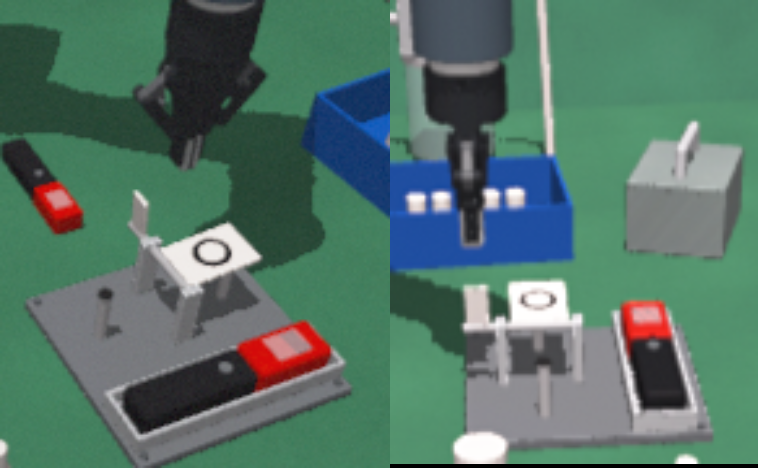

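The view shows the shut fingertips above and on the +y side of the tab (tip at about (190,165) left, (472,243) right), with everything else undisturbed. Next I descend and push the tab.

Emit:
drive_tool:
  motion:
    - {"x": 0, "y": 25, "z": 2, "roll": 0}
    - {"x": 0, "y": 50, "z": 2, "roll": 0}
    - {"x": 10, "y": 50, "z": 2, "roll": 0}
    - {"x": 20, "y": 50, "z": 2, "roll": 0}
    - {"x": 28, "y": 50, "z": 2, "roll": 0}

```text
time_s: 2.58
position: [0.4377, 0.2496, 0.2665]
tcp_rot: [-0.48, 0.478, -0.52, 0.521]
ft_force: [0.0, -0.4, 0.2]
opening: -0.0002
```

Emit:
drive_tool:
  motion:
    - {"x": 6, "y": 0, "z": 0, "roll": 0}
    - {"x": 12, "y": 0, "z": 0, "roll": 0}
    - {"x": 18, "y": 0, "z": 0, "roll": 0}
    - {"x": 24, "y": 0, "z": 0, "roll": 0}
    - {"x": 26, "y": 0, "z": 0, "roll": 0}

```text
time_s: 3.2
position: [0.4352, 0.2239, 0.2648]
tcp_rot: [-0.479, 0.479, -0.52, 0.52]
ft_force: [0.3, 2.8, 0.2]
opening: -0.0002
```

```bash
python3 look.py v2
```

```text
tip [0.4352 0.2239 0.0918] pivot coords mm [-62.1 -10.7  19.8] F [0.3 2.8 0.2] -0.00020733349346593923 3.2
```

View pics/v2.png

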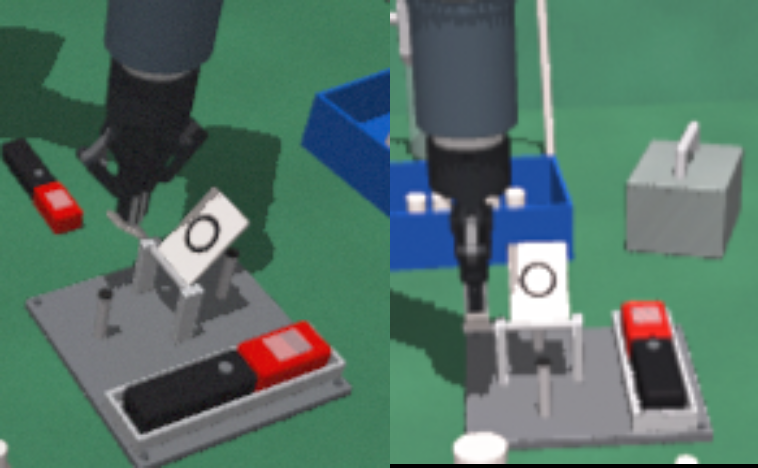

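The tab push works: the blade now stands at about 45–50°. I'll push 10 mm further, then lift, go back and move round behind the blade.

Emit:
drive_tool:
  motion:
    - {"x": 5, "y": 0, "z": 0, "roll": 0}
    - {"x": 9, "y": 0, "z": 0, "roll": 0}
    - {"x": 11, "y": 0, "z": 0, "roll": 0}
    - {"x": 11, "y": 0, "z": 0, "roll": 0}
    - {"x": 5, "y": -10, "z": 0, "roll": 0}

```text
time_s: 3.92
position: [0.4344, 0.2186, 0.2742]
tcp_rot: [-0.477, 0.48, -0.521, 0.521]
ft_force: [0.2, 0.8, 0.1]
opening: 0.0003
```

Emit:
drive_tool:
  motion:
    - {"x": 0, "y": -35, "z": 0, "roll": 0}
    - {"x": -30, "y": -55, "z": 0, "roll": 0}
    - {"x": -70, "y": -55, "z": 0, "roll": 0}
    - {"x": -90, "y": -55, "z": 30, "roll": 0}
    - {"x": -90, "y": -55, "z": 62, "roll": 0}

```text
time_s: 4.55
position: [0.5045, 0.3054, 0.3299]
tcp_rot: [-0.479, 0.48, -0.52, 0.52]
ft_force: [-0.5, 0.3, -0.1]
opening: 0.0
```

```bash
python3 look.py v3
```

```text
tip [0.5045 0.3053 0.1569] pivot coords mm [ 0.4 75.9 84.9] F [-0.5  0.3 -0.1] 1.891752095082126e-05 4.55
```

View pics/v3.png

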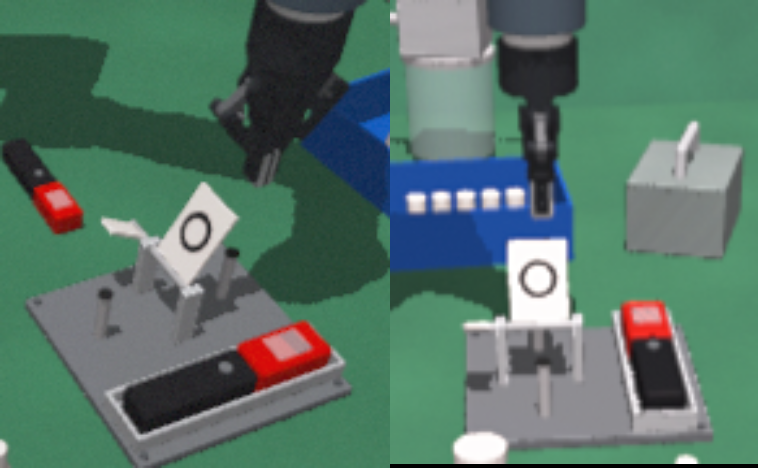

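The blade is at about 58° and the tool is behind it. I'll descend and push it over.

Emit:
drive_tool:
  motion:
    - {"x": 0, "y": 32, "z": 0, "roll": 0}
    - {"x": 18, "y": 32, "z": 0, "roll": 0}
    - {"x": 32, "y": 32, "z": 0, "roll": 0}
    - {"x": 46, "y": 32, "z": 0, "roll": 0}
    - {"x": 60, "y": 32, "z": 0, "roll": 0}

```text
time_s: 5.28
position: [0.4991, 0.2429, 0.2988]
tcp_rot: [-0.479, 0.478, -0.52, 0.521]
ft_force: [1.0, 0.5, 1.8]
opening: 0.0002
```

Emit:
drive_tool:
  motion:
    - {"x": 12, "y": 0, "z": 0, "roll": 0}
    - {"x": 24, "y": 0, "z": 0, "roll": 0}
    - {"x": 34, "y": 10, "z": 0, "roll": 0}
    - {"x": 44, "y": 22, "z": 0, "roll": 0}
    - {"x": 50, "y": 32, "z": 0, "roll": 0}

```text
time_s: 5.9
position: [0.4948, 0.1934, 0.2645]
tcp_rot: [0.478, -0.479, 0.52, -0.52]
ft_force: [0.1, 0.1, 0.1]
opening: 0.0005
```

```bash
python3 look.py v4
```

```text
tip [0.4947 0.1932 0.0915] pivot coords mm [ -0.4 -36.5  19.5] F [0.1 0.1 0.1] 0.0004826246371397723 5.9
```

View pics/v4.png

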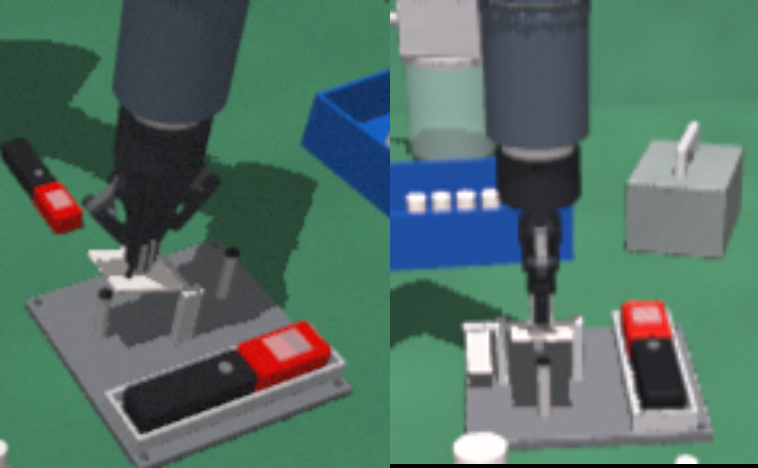

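The blade is past upright and leaning about 65–70° over on the -y side. Now I press it down flat.

Emit:
drive_tool:
  motion:
    - {"x": 4, "y": 6, "z": 0, "roll": 0}
    - {"x": 9, "y": 11, "z": 0, "roll": 0}
    - {"x": 13, "y": 15, "z": 0, "roll": 0}
    - {"x": 14, "y": 18, "z": 0, "roll": 0}
    - {"x": 14, "y": 19, "z": 0, "roll": 0}

```text
time_s: 6.62
position: [0.4937, 0.18, 0.2478]
tcp_rot: [-0.479, 0.479, -0.52, 0.521]
ft_force: [-5.0, -1.0, 12.5]
opening: 0.0001
```

Emit:
drive_tool:
  motion:
    - {"x": 0, "y": 0, "z": 0, "roll": 0}
    - {"x": 0, "y": 0, "z": 0, "roll": 0}

```text
time_s: 6.88
position: [0.4936, 0.18, 0.2479]
tcp_rot: [-0.479, 0.479, -0.52, 0.52]
ft_force: [-4.8, -0.1, 8.1]
opening: -0.0
```

```bash
python3 look.py v5
```

```text
tip [0.4937 0.18   0.0749] pivot coords mm [ -0.3 -49.8   2.9] F [-4.8 -0.1  8.1] -1.9376456552163844e-05 6.875
```

The tip height is 2.9 mm above the pivot, the flat-blade level, and it is seated with about 8–12 N. Now I retract and look.

Emit:
drive_tool:
  motion:
    - {"x": 0, "y": -15, "z": 0, "roll": 0}
    - {"x": 0, "y": -60, "z": 0, "roll": 0}
    - {"x": 0, "y": -110, "z": 0, "roll": 0}
    - {"x": -50, "y": -140, "z": 0, "roll": 0}
    - {"x": -100, "y": -140, "z": 0, "roll": 0}

```text
time_s: 7.6
position: [0.5026, 0.2806, 0.3912]
tcp_rot: [-0.481, 0.476, -0.52, 0.521]
ft_force: [0.9, -0.1, -0.6]
opening: -0.0
```

```bash
python3 look.py v6
python3 - <<'E'
import cv2
from h import *
s=optics.snapshot("scene");cv2.imwrite("pics/full.png",s[:,:,::-1])
a=cv2.imread("pics/scene0.png")
d=cv2.absdiff(a,s[:,:,::-1]).max(2)
for n,(r0,r1,c0,c1) in dict(empty=(190,320,80,235),jar=(145,185,220,250),mouth=(205,235,258,280),tester=(160,210,312,400)).items(): print(n,d[r0:r1,c0:c1].mean(),(d[r0:r1,c0:c1]>50).sum())
E
```

```text
tip [0.5036 0.2813 0.2182] pivot coords mm [  1.5  52.  146.2] F [ 0.9 -0.1 -0.6] -3.52259878554879e-05 7.6
empty 5.724466501240695 0
jar 5.635833333333333 0
mouth 5.765151515151516 0
tester 8.977272727272727 107
```

View pics/v6.png

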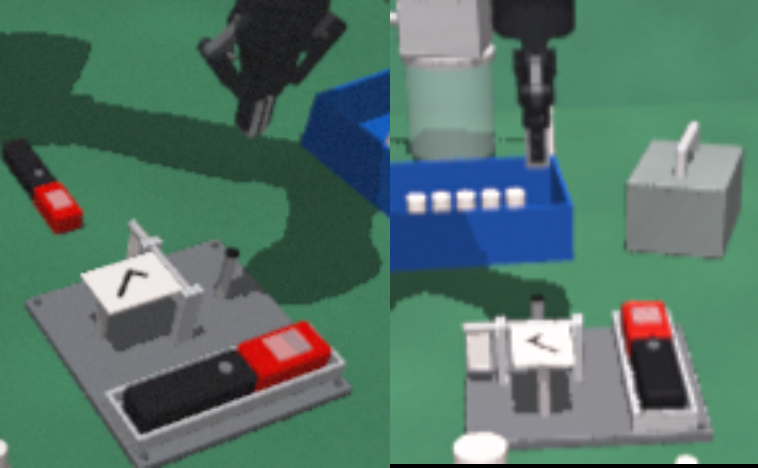

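```bash
python3 -c "
from plant import finish_job;print(finish_job())"
```

```text
the job is handed in; nothing more can be done
None
```

The status paddle in front of the occupied cradle now lies flat on its other rest, showing the tick, and the job is handed in at about 8 s. I shut the fingers, pushed the tab until the blade stood at about 58°, then pushed the blade from behind over the top and pressed it flat. Nothing was gripped.

**Last checks:**
- **Seated:** while pressing, the fingertip stood 2.9 mm above the pivot line, where a flat blade's top sits at 2.5 mm. It met 8–12 N, far more than the roughly 1 N hinge friction, so the blade was on its stop. The final picture shows the tick up and the tool clear of everything.
- **Empty station, jar and mouthpiece:** no pixels in these areas changed between the first and last scene pictures.
- **Tester:** 107 pixels changed in its area. I take this to be the moved blade and its shadow at the edge of that area, as the tester itself looks unmoved in both views, but I did not measure it separately.

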